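# Zero the filter timer under the push-latch flap

## Robot

A 6-joint arm with a two-finger parallel gripper is mounted at the origin on a cart in front of the work surface, level with it; the furniture and walls round the work are solid. World frame = base frame: x ahead of the robot, y to its left, z up, the work surface at z = 0. Lengths are in m, angles in rad, forces in N, time in s.
With the tool pointing down it reaches from about 0.3 to 1 m from the base axis. Payload 5.1 kg.
Tool frame: the origin (TCP) lies at the very end of the fingers, on their centre line; the grasp point (between the pads) lies tcp_to_grasp behind it (tcp_to_grasp is the distance from the TCP to the grasp point, in m); z points along the fingers, y is the direction in which the jaws open and shut (so a half turn about z gives the same grasp; the last joint's range is limited). The gripper opens to 95 mm and grips with 3 to 60 N. Pads are 20 mm wide; open, the fingers measure 119 mm over their backs; the gripper's body (75 mm by 180 mm) begins 59 mm behind the grasp point.
Start: joints at [1.042, 0.124, 1.65, -0, 1.367, -0.083], TCP at [0.28, 0.586, 0.215] pointing down, gripper open.
Joint ranges: [-2.61, 2.61], [-1.02, 2.33], [0.03, 2.71], [-1.35, 4.49], [0.32, 2.68], [-2.91, 2.91]. Speed limits (rad/s): [2.57, 2.57, 3.14, 3.14, 3.14, 3.14].

## Interface

Orientations are given as a unit quaternion [w, x, y, z].
In Python, from bench import observe, snapshot, job_done, tcp_to_grasp gives the robot as it stands.
- The arm moves only by the tool send_rows, never from a script. Its argument "deltas" is a list of rows, each a list of 3 entries, a list of its own where there are three numbers: the shift along the world's x, y, z in m, then the turn about the world's z in degrees, then the finger opening in m, from 0 to 0.0951. In form: [[[x, y, z], turn, gripper], ...]. A call has 1 to 8 rows; each row is the pose to reach, as a shift and turn from the pose commanded when the call began; what a row does not reach only later rows make up. A row lasts 1/8 s, in which the tool goes at most 62.5 mm and 10.7 degrees, less where a joint would pass 70% of its speed; a pose out of reach is approached as far as the arm can. A call with a gripper value outside its range is refused whole. The fingers move at their own pace and stop on an object; the grip force is fixed at half the most. Time passes only in rows, so rows that repeat a pose let the fingers close. It gives the time, the measured TCP pose, the force and the opening at its end, in the units of the state.
- observe(): the state, without advancing time (a new reading comes with each control period).
- snapshot(name): name is "scene" or "top" or "wrist"; returns a dict with "color" (400x640x3 uint8, red, green, blue), "depth" (400x640 float32, m along the optical axis (not along the pixel's ray), 0 where there is no reading), "fx", "fy", "cx", "cy" (pixels), "R" (3x3) and "t" (3): a world point X has camera coordinates R X + t; the wrist camera has in their place "tool_from_camera" (4x4, takes a point from camera to tool coordinates, whose origin is the TCP and whose axes are the flange's). Camera axes: x right, y down, z forward; pixel columns grow to the right and rows downward; lengths in m; the calibration is good to about 2 mm. A picture is of the moment at which its call begins: read the wrist's pose just before it.
- job_done(): hands the job in, once; it reports no verdict.
The state is a dict: "t": time; "joints": joint angles; "dq": joint speeds; "joint_torque": joint torques, N m; "ee_pos": TCP position; "tool_rot": TCP orientation; "force": force on the tool from outside, world axes, zero at the start; "moment": the same for the moment, N m; "width": finger opening in m.
Only numpy, scipy, OpenCV 4.12 (cv2) and the standard library are available. Lean on these libraries where they do the work, as an engineer would, in place of code of your own. Each camera call takes 0.05 s, during which the arm holds its last target.

## Task

The extractor's filter has been changed, so zero its hour counter on the small desk unit: press the front of the flush flap once so that its latch lets go and the flap springs fully open, hold the round button under it fully in for at least one second, then swing the flap down again and press it until it latches shut and stays flush. Do it all by pushing with the fingers: do not lift, tip or shove the unit, leave the small square button alone, and leave the flange, the USB stick and the yellow screwdriver lying where they are.

Things in the scene. Friction and masses are not known exactly. Their poses are not given: they have to be found in the camera images.
- timer_unit: extractor desk unit, white and grey plastic box 130 (x) x 150 (y) x 58 mm high, 1.3 to 2 kg, loose on rubber feet. Origin: centre of its underside; x from its front to its back, y to the left seen from the front, z up; the front roughly faces the robot. The grey flap is flush in the front half of its top (x -68 to -4, y -50 to 50 mm); round it and behind it the top is flat, 58 mm up
- flap (a joint): flap angle, rad: 0 = shut, flush, latched; 2.2 = fully open, 36 degrees past upright, leaning back over the deck; -0.112 = pushed in to its stop. Push-push catch: from shut, push to the stop and let go, and it springs fully open in about 2 s; from open, push it down past flush to the stop and let go, and it latches flush. A push short of -0.105 may not change the latch; each full one does
- flap_press (a point): centre of the thumb ring (19 mm, nearly flat) on the flap's outer face, where to press: middle of its width, 52 mm from the hinge axis, 13 mm behind the front edge. Moves with the flap; its z axis is the face's outward normal (up when shut). Pressing in takes 2 to 3 N for 6 mm, then a hard stop; the spring that pushes it open is 1 to 2 N here
- flap_hinge (a point): point on the flap's hinge axis, mid-width, at the outer face, 58 mm above the worktop; turns with the flap. The axis runs along the unit's y at the flap's far edge (unit x = -3 mm). The flap is 101 mm wide, 4 mm thick, reaches 65 mm from the axis; its front edge has a lip turned down 9 mm. When open, its outer face looks to the unit's back
- round_button_top (a point): centre of the top of the black round button, 22 mm across, at unit x = -34, y = +22 mm, 49 mm above the worktop, 9 mm below the unit's top, in the recess under the flap (100 mm wide in y, unit x -62 to -4 mm, floor 20 mm below the top, front wall 14 mm below the top). Within reach only when the flap is open
- round_button (a joint): how far the round button is pressed, m: 0 = out, 0.004 = fully in (against a hard stop, 4 N); springs back when let go
- square_button_top (a point): centre of the top of the smaller black square button, 13 mm wide, at unit x = -34, y = -22 mm, as high as the round one, 44 mm from it; not to be pressed
- square_button (a joint): how far the square button is pressed, m: 0 = out, 0.004 = fully in
- flange: bystander: loose white turned flange, 62 mm round, 21 mm high, lying behind the unit; origin at the centre of its underside
- usb_stick: bystander: loose black USB stick, 18 x 52 x 9 mm, lying to the right of the unit (its -y side); origin at the centre of its underside
- screwdriver_yellow: bystander: loose screwdriver with yellow handle, 177 mm long, 22 mm high, lying to the left of the unit (its +y side); origin at mid-length on its underside

How it is judged:
On the way, in this order (a step that is already met when the one before it is completed fails the run):
1. the flap has popped fully open (value of joint flap above 1.9 rad), for 0.2 s.
2. the round button is held fully in for a second, the flap still open (value of joint round_button above 0.003 m and value of joint flap above 0.9 rad), for 1 s.
3. the flap is pushed in below flush by the fingers (value of joint flap below -0.04 rad and contact force between the fingers and flap above 0.3 N), for 0.02 s.
At the end, for the whole second after the job is handed in: The flap is shut and holds itself flush with the unit's top (within 0.03 rad, 2 mm at its front edge), both buttons are out, the unit stands flat within 30 mm of where it stood, and flange, USB stick and screwdriver lie within 20 mm of where they were (value of joint flap between -0.03 and 0.03 rad and value of joint each of round_button, square_button below 0.001 m and height (world z) of timer_unit below 0.005 m and angle between timer_unit's own z axis and vertical below 0.05 rad and distance of timer_unit from where it was at the start of the episode below 0.03 m and distance of each of flange, usb_stick, screwdriver_yellow from where it was at the start of the episode below 0.02 m); the robot touches nothing.
It fails at once if the unit is lifted, tipped or shoved away (15 mm up, 0.15 rad, 30 mm) (height (world z) of timer_unit above 0.015 m or angle between timer_unit's own z axis and vertical above 0.15 rad or distance of timer_unit from where it was at the start of the episode above 0.03 m).
It fails at once if the square button is pressed (value of joint square_button above 0.002 m).
It fails at once if the flange, the USB stick or the screwdriver is pushed about or picked up (20 mm) (distance of any of flange, usb_stick, screwdriver_yellow from where it was at the start of the episode above 0.02 m).
It also fails if it takes over 51 s, if anything falls off the work surface, if the arm or the gripper's body presses on something with over 40 N, if the wrist force passes 120 N, or if a joint passes its speed limit or range.

## Working session

There is one attempt and no reset: what is moved stays moved. The work goes in short steps, Python scripts to look and compute and a tool call to move; the robot and the scene stay as the last step left them, time stands still between calls to the robot, and variables do not carry over. Pictures are saved under pics/ and viewed, and the job is handed in when it is done.

Besides the shell and the picture viewer there is one more tool, called after ">>>" as a command line: name --argument value ..., lists and objects as JSON in quotes. send_rows: Moves the arm, as the interface text tells. Its arguments: {"type":"object","properties":{"deltas":{"type":"array"}},"required":["deltas"]}

```bash
mkdir -p pics; ls; python3 - <<'E'
from bench import observe, snapshot, tcp_to_grasp
import cv2
print(tcp_to_grasp); s=observe(); print(s)
for n in("scene","top"):
    d=snapshot(n); cv2.imwrite(f"pics/{n}0.png",d["color"][:,:,::-1]); print(n,d["fx"],d["cx"],d["R"],d["t"])
    import pickle; pickle.dump(d,open(f"{n}0.pkl","wb"))
E
```

```text
pics
0.0188
{'t': 0.0, 'joints': array([ 1.04239577e+00,  1.24459806e-01,  1.65166958e+00,  1.99967733e-06,
        1.36750072e+00, -8.26226963e-02]), 'dq': array([ 0.00022833,  0.00132167, -0.00065617, -0.00084478, -0.00051015,
       -0.00184403]), 'joint_torque': array([-6.36910099e-04, -4.17620623e+01, -3.59920299e+01,  7.74503150e-02,
        4.92208719e-02, -1.74022457e-04]), 'ee_pos': array([0.27996749, 0.585903  , 0.21341899]), 'tool_rot': array([-3.07346614e-04,  2.21048089e-01,  9.75262377e-01, -9.71255456e-04]), 'force': array([0.34610469, 0.37851702, 0.23315043]), 'moment': array([ 0.0154563 , -0.00368508, -0.0545748 ]), 'width': 0.0952108018163595}
scene 415.96831687857104 320.3198446532753 [[-0.49280236 -0.86987604  0.02148252]
 [-0.37156844  0.18804832 -0.90916155]
 [ 0.7868181  -0.45601919 -0.41588914]] [0.38940539 0.25885842 0.42870327]
top 473.27498886624386 318.2712991860526 [[-0.01857025 -0.99924075  0.03425006]
 [-0.99681638  0.01584683 -0.07814085]
 [ 0.07753876 -0.03559212 -0.99635382]] [0.08072175 0.6064106  0.93028015]
```

View pics/scene0.png

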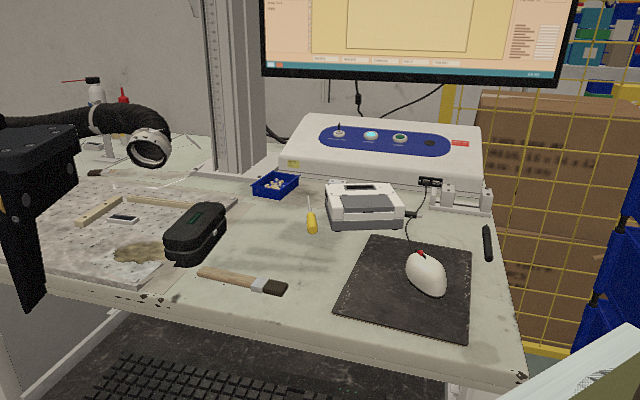

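View pics/top0.png

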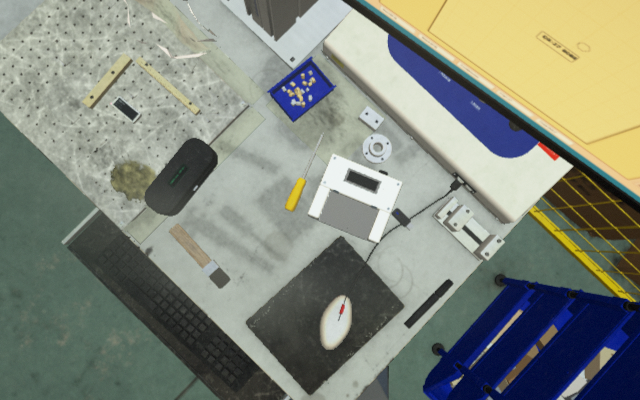

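```bash
python3 - <<'E'
import cv2
a=cv2.imread("pics/top0.png")[120:260,270:430]; cv2.imwrite("pics/top0c.png",cv2.resize(a,None,fx=5,fy=4.2857*5/4.2857*1.0 if 0 else 4.2,interpolation=cv2.INTER_CUBIC) if 0 else cv2.resize(a,(640,560),interpolation=cv2.INTER_CUBIC))
a=cv2.imread("pics/scene0.png")[160:250,300:440]; cv2.imwrite("pics/scene0c.png",cv2.resize(a,(700,450),interpolation=cv2.INTER_CUBIC))
E
```

```text
(no output)
```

View pics/top0c.png

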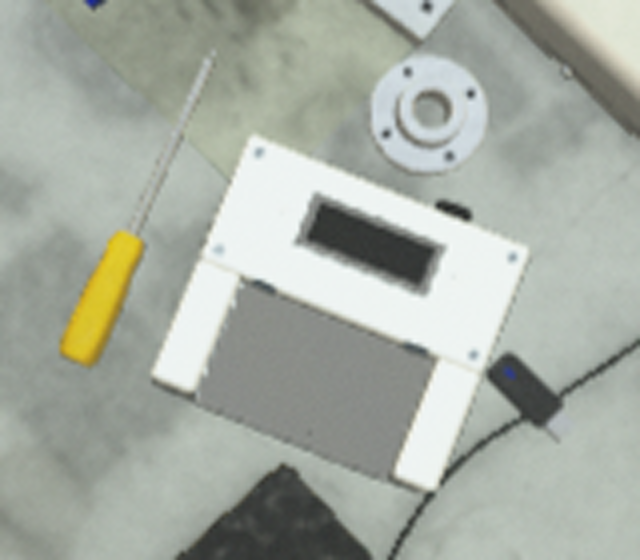

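View pics/scene0c.png

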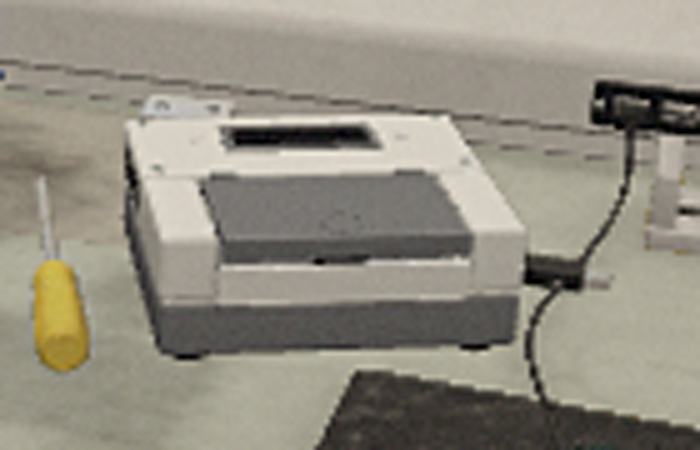

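```bash
cat > h.py <<'E'
import numpy as np,cv2,pickle
def ray(d,u,v,z):
    k=np.array([(u-d["cx"])/d["fx"],(v-d["cy"])/d["fy"],1]); R=np.array(d["R"]);t=np.array(d["t"])
    c=-R.T@t; r=R.T@k; return c+r*(z-c[2])/r[2]
def proj(d,P):
    c=np.array(d["R"])@np.asarray(P).T+np.array(d["t"])[:,None]; return np.c_[d["fx"]*c[0]/c[2]+d["cx"],d["fy"]*c[1]/c[2]+d["cy"]]
def fit(A,B):
    A=np.array(A);B=np.array(B);a=A-A.mean(0);b=B-B.mean(0)
    th=np.arctan2((a[:,0]*b[:,1]-a[:,1]*b[:,0]).sum(),(a*b).sum()); R=np.array([[np.cos(th),-np.sin(th)],[np.sin(th),np.cos(th)]])
    t=B.mean(0)-R@A.mean(0); return th,t,B-(A@R.T+t)
E
python3 - <<'E'
from h import *
d=pickle.load(open("top0.pkl","rb"))
px=[(252,135),(528,247),(430,490),(152,378),(240,280),(436,357),(394,480),(196,400)]
un=[(.065,.075),(.065,-.075),(-.065,-.075),(-.065,.075),(-.003,.05),(-.003,-.05),(-.068,-.05),(-.068,.05)]
W=np.array([ray(d,270+u/4,120+v/4,.058)for u,v in px]); print(W.round(4))
for s in (slice(0,4),slice(4,8),slice(0,8)):
    th,t,r=fit(un[s],W[s,:2]);print(np.degrees(th),t,(r*1000).round(1).tolist())
# depth check
D=d["depth"];R=np.array(d["R"]);T=np.array(d["t"])
for u,v in [(320,430-40),(250,180),(320,340)]:
    x,y=270+u/4,120+v/4;z=D[int(y),int(x)];c=np.array([(x-d["cx"])/d["fx"]*z,(y-d["cy"])/d["fy"]*z,z]);print(R.T@(c-T))
s=pickle.load(open("scene0.pkl","rb"))
# scene corners
px=[(125,122),(443,117),(525,238),(207,178),(437,174)]
un2=[(.065,.075),(.065,-.075),(-.065,-.075),(-.003,.05),(-.003,-.05)]
W=np.array([ray(s,300+u/5,160+v/5,.058)for u,v in px]);th,t,r=fit(un2,W[:,:2]);print(np.degrees(th),t,(r*1000).round(1).tolist())
E
```

```text
[[ 0.6994  0.041   0.058 ]
 [ 0.6423 -0.093   0.058 ]
 [ 0.5249 -0.0415  0.058 ]
 [ 0.5813  0.0918  0.058 ]
 [ 0.6282  0.0483  0.058 ]
 [ 0.5892 -0.0463  0.058 ]
 [ 0.53   -0.0242  0.058 ]
 [ 0.5703  0.0708  0.058 ]]
-23.210808555738268 [ 6.11988252e-01 -4.50093259e-04] [[-1.9, -1.9], [0.2, 2.0], [2.2, 2.2], [-0.5, -2.3]]
-22.175333001021805 [ 0.61233673 -0.00126089] [[-0.2, 2.1], [-1.5, 0.1], [-0.4, -2.3], [2.1, 0.1]]
-22.850264490921006 [ 0.61208243 -0.00104865] [[-1.7, -1.9], [-0.5, 2.4], [1.8, 3.4], [0.0, -1.5], [-0.5, 2.1], [-0.7, -0.3], [0.0, -3.5], [1.5, -0.7]]
[0.57415086 0.01058497 0.05782788]
[0.67756977 0.0422391  0.0556111 ]
[0.59850638 0.00988307 0.05663237]
-24.17230365741999 [0.60482237 0.00272325] [[-2.0, 0.0], [0.3, 4.4], [0.4, 2.9], [0.4, -4.3], [0.9, -3.0]]
```

```bash
python3 - <<'E'
from h import *
P=[]
for n in("top","scene"):
    d=pickle.load(open(n+"0.pkl","rb"));D=d["depth"];v,u=np.mgrid[:400,:640];m=D>0;z=D[m]
    c=np.c_[(u[m]-d["cx"])/d["fx"]*z,(v[m]-d["cy"])/d["fy"]*z,z];P.append((c-np.array(d["t"]))@np.array(d["R"]))
P=np.vstack(P)
ys=np.arange(.7,-.4,-.05);xs=np.arange(.2,1.1,.05)
print("y\\x  "+" ".join(f"{x*100:4.0f}" for x in xs))
for y in ys:
    r=[]
    for x in xs:
        m=(abs(P[:,0]-x)<.025)&(abs(P[:,1]-y)<.025); r.append(f"{np.percentile(P[m,2],99)*1000:4.0f}" if m.sum()>3 else "   .")
    print(f"{y*100:4.0f} "," ".join(r))
E
```

```text
y\x    20   25   30   35   40   45   50   55   60   65   70   75   80   85   90   95  100  105
  70  -740 -743 -742    .    .    .    .    .    .    .    .   13   15   16   15   15    3    2
  65  -742 -742    .    .    .    . -129 -107    .    .   13   14   15   15   15   15   15   11
  60  -743    .    .    .    . -129 -127 -107 -107   14   15   16   16   16   15   15   15   14
  55   334  334  343    . -129 -109 -108 -110   10   15   16   16   27   26   16   15   15   15
  50   335  334  335 -126 -111 -107 -108   11   15   15   16   15   27   29   28   15   15  115
  45     .    . -128 -113 -106 -107    0   16   15   16   17   16   24   26   29   24   30   40
  40     . -128 -117 -107 -108   -0    2    4   58   59   16   15   14   28   29   27  123  131
  35  -129 -118 -108 -107    0    2   12   13   58   60   59   16   28   28  161  159  130  147
  30  -119 -107 -106    0    2   13   13   10    4   58   59   57   28   15  148  115  111  142
  25  -113 -107    1    2    3   12   11    3    3    4   43   14   15   15  126    4   17   18
  20  -127    1    3    7    6    3    3    3
[... 406 characters left out ...]
 20  428  430   83   87   17
  -5     .    3    3    7    7    7   50   60   61   62   23   23  412  431   85   91  101  106
 -10     .    .    4   16   15    3    3   10   59   60    9   67  471  392  103  102  111  118
 -15     .    .    .   15   18   13    3   33   37    3   67  546  500  246  221  111  118  120
 -20     .    .    .    .   17   19   10   51   51   66  552  575   93  110  174  163  120  212
 -25     .    .    .    .    .    3   53   50   66  453  521   95  109  110  119  138  213  221
 -30  -743    .    .    .    .    .   54   66   75  447  409  245  216  189  166  191  222  218
 -35  -740 -742    .    .    .    .    .   65  438  436  102  111  118  120  209  224  221    .
```

>>> send_rows --deltas '[[[0.03, -0.06, 0], 0, 0], [[0.06, -0.12, 0], 0, 0], [[0.09, -0.18, 0], 0, 0], [[0.12, -0.24, 0], 0, 0], [[0.15, -0.3, 0], 1, 0], [[0.18, -0.36, 0], 1, 0], [[0.21, -0.42, 0], 2, 0], [[0.24, -0.48, 0], 2.5, 0]]'

```text
t: 1.1
ee_pos: [0.5042, 0.1373, 0.2144]
tool_rot: [-0.0, 0.2, 0.98, 0.0]
force: [-0.4, -0.1, -0.5]
width: 0.0203
```

>>> send_rows --deltas '[[[0.02, -0.045, -0.03], 0, 0], [[0.04, -0.085, -0.06], 0, 0], [[0.04, -0.085, -0.07], 0, 0], [[0.04, -0.085, -0.07], 0, 0]]'

```text
t: 1.6
ee_pos: [0.5429, 0.0546, 0.1434]
tool_rot: [-0.001, 0.2, 0.98, -0.0]
force: [-0.2, 0.2, 0.5]
width: 0.0005
```

```bash
python3 - <<'E'
from bench import observe, snapshot
import cv2,pickle
s=observe(); print({k:s[k] for k in("t","ee_pos","tool_rot","force","width")})
for n in("wrist","top","scene"):
    d=snapshot(n); cv2.imwrite(f"pics/{n}1.png",d["color"][:,:,::-1]); d["s"]=s; pickle.dump(d,open(f"{n}1.pkl","wb"))
print(pickle.load(open("wrist1.pkl","rb"))["tool_from_camera"])
E
```

```text
{'t': 1.6, 'ee_pos': array([0.54287703, 0.05457144, 0.14341032]), 'tool_rot': array([-1.40784581e-03,  1.99883059e-01,  9.79818747e-01, -6.34762173e-05]), 'force': array([-0.23664244,  0.2038339 ,  0.4500825 ]), 'width': 0.00048096704868443485}
[[-1.22356628e-03 -9.62223188e-01 -2.72259140e-01  7.67351659e-02]
 [ 9.99999244e-01 -1.21032197e-03 -2.16578545e-04 -1.56495635e-03]
 [-1.21124321e-04 -2.72259199e-01  9.62223942e-01 -1.68917275e-01]
 [ 0.00000000e+00  0.00000000e+00  0.00000000e+00  1.00000000e+00]]
```

View pics/wrist1.png

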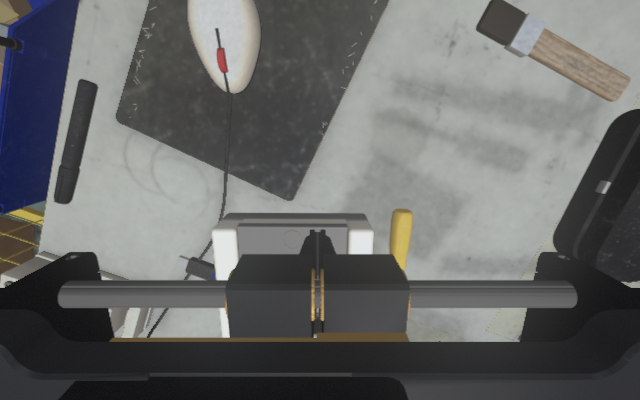

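View pics/scene1.png

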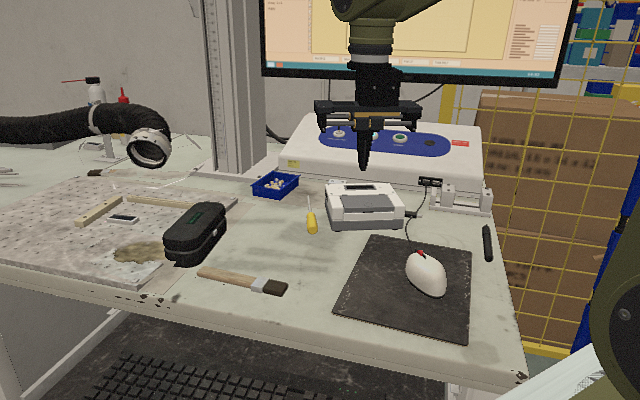

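```bash
python3 - <<'E'
import cv2
a=cv2.imread("pics/wrist1.png")[200:300,190:420]; cv2.imwrite("pics/w1c.png",cv2.resize(a,(690,300),interpolation=cv2.INTER_CUBIC))
E
```

```text
(no output)
```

View pics/w1c.png

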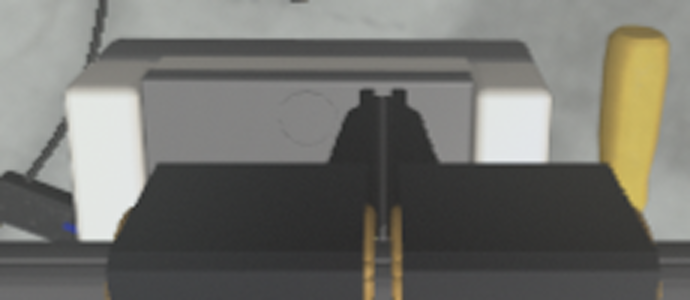

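```bash
python3 - <<'E'
from h import *
from scipy.spatial.transform import Rotation as Ro
d=pickle.load(open("wrist1.pkl","rb"));s=d["s"];q=s["tool_rot"];W=np.eye(4);W[:3,:3]=Ro.from_quat([q[1],q[2],q[3],q[0]]).as_matrix();W[:3,3]=s["ee_pos"]
M=W@np.array(d["tool_from_camera"]);R=M[:3,:3].T;d["R"]=R;d["t"]=-R@M[:3,3]
th=np.radians(-23);ux=np.array([np.cos(th),np.sin(th)]);uy=np.array([-ux[1],ux[0]])
for n,u,v in [("ring",307,118),("fl",549,90),("fr",68,90),("flapL",474,80),("flapR",143,80)]:
    p=ray(d,190+u/3,200+v/3,.058);e=p[:2]-[.611,-.0005];print(n,p.round(4),"unit",(e@ux).round(4),(e@uy).round(4))
E
```

```text
ring [0.561  0.0203 0.058 ] unit -0.0541 -0.0004
fl [0.5815 0.0913 0.058 ] unit -0.0631 0.073
fr [ 0.5244 -0.0424  0.058 ] unit -0.0634 -0.0724
flapL [0.5696 0.0716 0.058 ] unit -0.0663 0.0502
flapR [ 0.5304 -0.0201  0.058 ] unit -0.0665 -0.0495
```

>>> send_rows --deltas '[[[0.017, -0.034, -0.03], 0, 0], [[0.017, -0.034, -0.065], 0, 0], [[0.017, -0.034, -0.079], 0, 0], [[0.017, -0.034, -0.079], 0, 0]]'

```text
t: 2.25
ee_pos: [0.5604, 0.0211, 0.0654]
tool_rot: [-0.001, 0.199, 0.98, -0.0]
force: [-0.2, -0.6, -0.2]
width: 0.0003
```

>>> send_rows --deltas '[[[0, 0, -0.005], 0, 0], [[0, 0, -0.009], 0, 0], [[0, 0, -0.012], 0, 0]]'

```text
t: 2.62
ee_pos: [0.5619, 0.0204, 0.0548]
tool_rot: [0.001, 0.2, 0.98, 0.0]
force: [-0.1, 0.8, 2.7]
width: 0.0001
```

>>> send_rows --deltas '[[[0, 0, -0.0015], 0, 0], [[0, 0, -0.003], 0, 0]]'

```text
t: 2.88
ee_pos: [0.5622, 0.0204, 0.0529]
tool_rot: [0.001, 0.2, 0.98, 0.0]
force: [-2.6, 2.1, 14.3]
width: 0.0003
```

>>> send_rows --deltas '[[[0, 0, 0.05], 0, 0], [[-0.02, 0.01, 0.1], 0, 0], [[-0.04, 0.02, 0.14], 0, 0], [[-0.04, 0.02, 0.14], 0, 0], [[-0.04, 0.02, 0.14], 0, 0], [[-0.04, 0.02, 0.14], 0, 0], [[-0.04, 0.02, 0.14], 0, 0], [[-0.04, 0.02, 0.14], 0, 0]]'

```text
t: 3.88
ee_pos: [0.5207, 0.0401, 0.1897]
tool_rot: [-0.001, 0.2, 0.98, -0.0]
force: [-0.1, -1.0, 0.1]
width: 0.0004
```

>>> send_rows --deltas '[[[0, 0, 0], 0, 0], [[0, 0, 0], 0, 0], [[0, 0, 0], 0, 0], [[0, 0, 0], 0, 0], [[0, 0, 0], 0, 0], [[0, 0, 0], 0, 0], [[0, 0, 0], 0, 0], [[0, 0, 0], 0, 0]]'

```text
t: 4.88
ee_pos: [0.5209, 0.0402, 0.1907]
tool_rot: [0.0, 0.2, 0.98, 0.0]
force: [-0.1, -0.8, -0.7]
width: 0.0005
```

```bash
python3 - <<'E'
from bench import observe, snapshot
import cv2,pickle
s=observe(); print({k:s[k] for k in("t","ee_pos","tool_rot","force","width")})
for n in("wrist","top","scene"):
    d=snapshot(n); cv2.imwrite(f"pics/{n}2.png",d["color"][:,:,::-1]); d["s"]=s; pickle.dump(d,open(f"{n}2.pkl","wb"))
a=cv2.imread("pics/scene2.png")[130:250,280:440]; cv2.imwrite("pics/s2c.png",cv2.resize(a,(640,480),interpolation=cv2.INTER_CUBIC))
E
```

```text
{'t': 4.875, 'ee_pos': array([0.52090889, 0.04024065, 0.19065925]), 'tool_rot': array([1.15804977e-05, 1.99729964e-01, 9.79850979e-01, 1.09392843e-05]), 'force': array([-0.12739579, -0.81143115, -0.69065411]), 'width': 0.00048692764999341}
```

View pics/s2c.png

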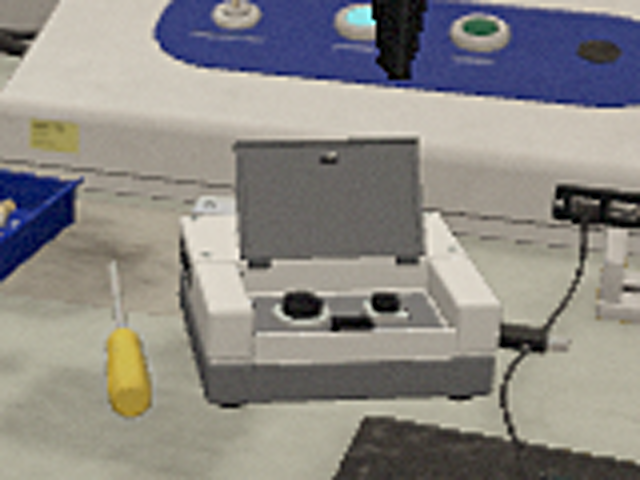

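View pics/wrist2.png

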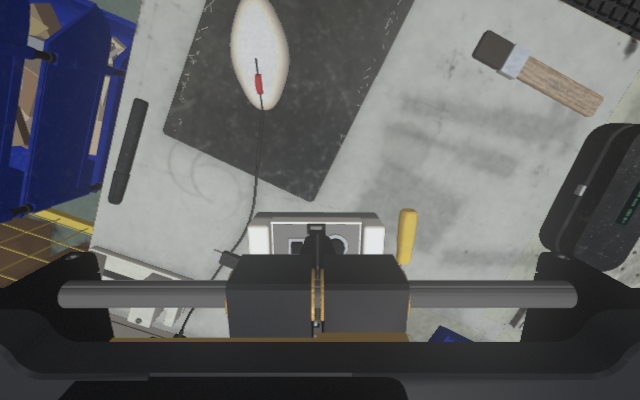

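```bash
python3 - <<'E'
import cv2
a=cv2.imread("pics/wrist2.png")[200:270,230:400]; cv2.imwrite("pics/w2c.png",cv2.resize(a,(680,280),interpolation=cv2.INTER_CUBIC))
E
```

```text
(no output)
```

View pics/w2c.png

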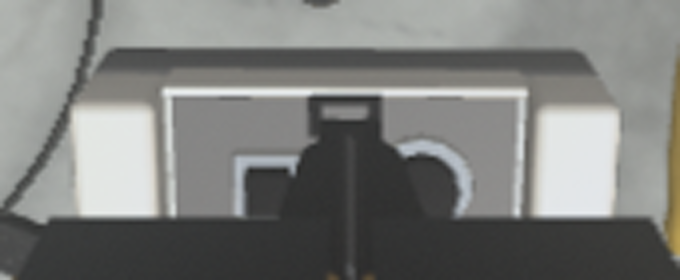

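>>> send_rows --deltas '[[[0.03, -0.003, -0.02], 0, 0], [[0.06, -0.006, -0.06], 0, 0], [[0.068, -0.007, -0.11], 0, 0], [[0.068, -0.007, -0.13], 0, 0], [[0.068, -0.007, -0.134], 0, 0]]'

```text
t: 5.65
ee_pos: [0.5877, 0.0333, 0.0554]
tool_rot: [-0.001, 0.2, 0.98, -0.0]
force: [0.7, -0.1, 0.5]
width: 0.0006
```

>>> send_rows --deltas '[[[0.001, 0, -0.004], 0, 0], [[0.001, 0, -0.008], 0, 0], [[0.001, 0, -0.011], 0, 0]]'

```text
t: 6.02
ee_pos: [0.591, 0.0333, 0.0472]
tool_rot: [0.001, 0.2, 0.98, 0.0]
force: [0.5, 0.8, 3.3]
width: 0.0006
```

>>> send_rows --deltas '[[[0, 0, -0.001], 0, 0], [[0, 0, -0.0025], 0, 0], [[0, 0, -0.0035], 0, 0]]'

```text
t: 6.4
ee_pos: [0.5911, 0.0333, 0.045]
tool_rot: [0.001, 0.2, 0.98, 0.0]
force: [-5.9, 0.4, 16.1]
width: 0.0005
```

>>> send_rows --deltas '[[[0, 0, 0], 0, 0], [[0, 0, 0], 0, 0], [[0, 0, 0], 0, 0], [[0, 0, 0], 0, 0], [[0, 0, 0], 0, 0], [[0, 0, 0], 0, 0], [[0, 0, 0], 0, 0], [[0, 0, 0], 0, 0]]'

```text
t: 7.4
ee_pos: [0.5911, 0.0332, 0.0451]
tool_rot: [0.001, 0.2, 0.98, 0.0]
force: [-3.9, 0.7, 14.0]
width: 0.0004
```

>>> send_rows --deltas '[[[0, 0, 0], 0, 0], [[0, 0, 0], 0, 0], [[0, 0, 0], 0, 0], [[0, 0, 0], 0, 0], [[0, 0, 0], 0, 0], [[0, 0, 0], 0, 0]]'

```text
t: 8.15
ee_pos: [0.5911, 0.0332, 0.045]
tool_rot: [0.001, 0.2, 0.98, 0.0]
force: [-3.7, -0.7, 12.5]
width: 0.0005
```

```bash
python3 - <<'E'
from bench import observe, snapshot
import cv2,pickle
s=observe(); print({k:s[k] for k in("t","ee_pos","tool_rot","force","width")})
for n in("scene",):
    d=snapshot(n); cv2.imwrite(f"pics/{n}3.png",d["color"][:,:,::-1])
a=cv2.imread("pics/scene3.png")[130:250,280:440]; cv2.imwrite("pics/s3c.png",cv2.resize(a,(640,480),interpolation=cv2.INTER_CUBIC))
E
```

```text
{'t': 8.15, 'ee_pos': array([0.5910598 , 0.03324907, 0.04504156]), 'tool_rot': array([9.12315663e-04, 1.99676905e-01, 9.79861357e-01, 1.50889893e-04]), 'force': array([-3.659625  , -0.65414146, 12.46427464]), 'width': 0.0004992017124014298}
```

View pics/s3c.png

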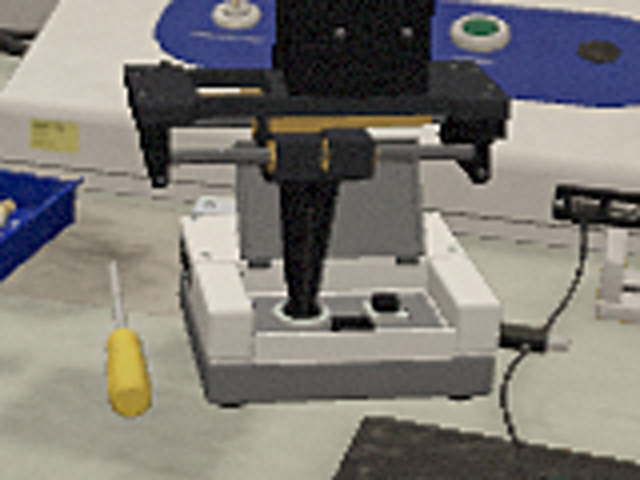

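>>> send_rows --deltas '[[[0, 0, 0.02], 0, 0], [[0, 0, 0.08], 0, 0], [[0, 0, 0.14], 0, 0], [[0, 0, 0.19], 0, 0], [[0.04, -0.03, 0.19], 0, 0], [[0.08, -0.06, 0.19], 0, 0], [[0.083, -0.06, 0.19], 0, 0]]'

```text
t: 9.07
ee_pos: [0.6739, -0.0287, 0.2314]
tool_rot: [-0.001, 0.201, 0.98, -0.0]
force: [0.6, 0.7, -0.9]
width: 0.0002
```

```bash
python3 - <<'E'
from bench import observe, snapshot
import cv2,pickle
s=observe(); print({k:s[k] for k in("t","ee_pos","tool_rot","force","width")})
for n in("scene","top"):
    d=snapshot(n); cv2.imwrite(f"pics/{n}4.png",d["color"][:,:,::-1])
a=cv2.imread("pics/scene4.png")[130:250,280:440]; cv2.imwrite("pics/s4c.png",cv2.resize(a,(640,480),interpolation=cv2.INTER_CUBIC))
E
```

```text
{'t': 9.075, 'ee_pos': array([ 0.6738715 , -0.02870677,  0.23141493]), 'tool_rot': array([-6.48522004e-04,  2.00925155e-01,  9.79606347e-01, -2.59280880e-04]), 'force': array([ 0.58356868,  0.67011354, -0.86088939]), 'width': 0.00015946543032172364}
```

View pics/scene4.png

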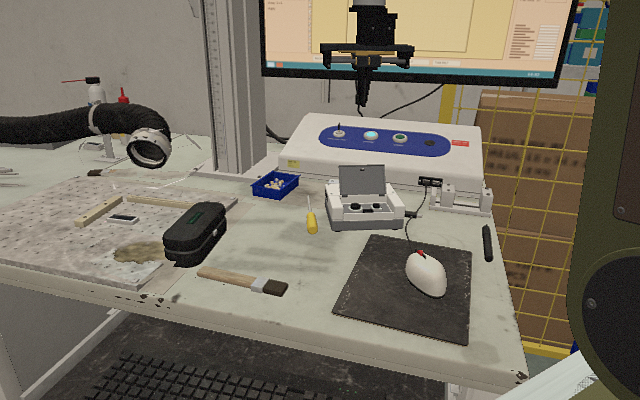

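View pics/top4.png

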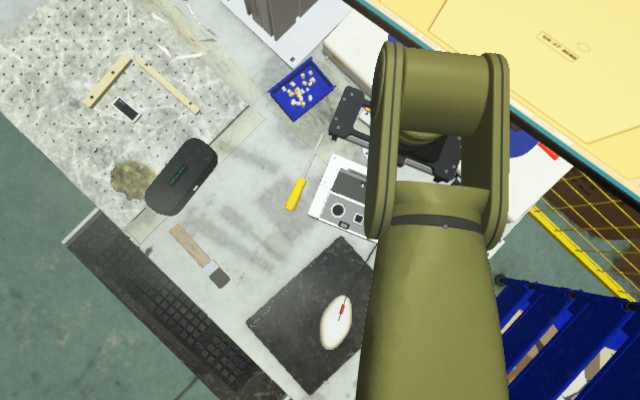

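>>> send_rows --deltas '[[[0, 0, -0.05], 0, 0], [[0, 0, -0.1], 0, 0], [[0, 0, -0.13], 0, 0], [[0, 0, -0.134], 0, 0], [[-0.005, 0.002, -0.134], 0, 0]]'

```text
t: 9.8
ee_pos: [0.6681, -0.0243, 0.0996]
tool_rot: [0.001, 0.199, 0.98, 0.0]
force: [-0.0, 0.6, -0.1]
width: 0.0004
```

>>> send_rows --deltas '[[[-0.006, 0.0025, -0.004], 0, 0], [[-0.012, 0.005, -0.004], 0, 0], [[-0.018, 0.0075, -0.004], 0, 0], [[-0.024, 0.01, -0.004], 0, 0], [[-0.03, 0.0125, -0.004], 0, 0]]'

```text
t: 10.42
ee_pos: [0.6377, -0.0122, 0.0945]
tool_rot: [0.0, 0.2, 0.98, 0.0]
force: [1.1, -0.6, 1.4]
width: 0.001
```

```bash
cat > look.py <<'E'
import sys
from bench import observe, snapshot
import cv2
k=sys.argv[1]
s=observe(); print({k:s[k] for k in("t","ee_pos","force")})
d=snapshot("scene"); a=d["color"][130:250,280:440,::-1]; cv2.imwrite(f"pics/s{k}c.png",cv2.resize(a,(640,480),interpolation=cv2.INTER_CUBIC))
E
python3 look.py 5
```

```text
{'t': 10.425, 'ee_pos': array([ 0.63769527, -0.01217013,  0.09454313]), 'force': array([ 1.08338177, -0.6094893 ,  1.44564269])}
```

View pics/s5c.png

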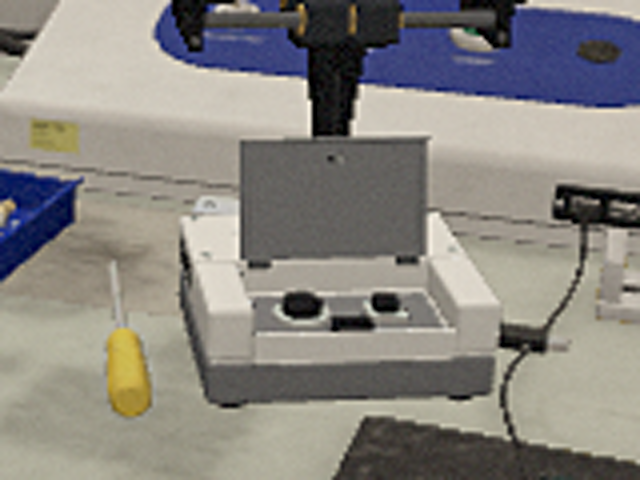

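>>> send_rows --deltas '[[[-0.007, 0.003, 0], 0, 0], [[-0.014, 0.006, 0.001], 0, 0], [[-0.021, 0.009, 0.002], 0, 0], [[-0.0275, 0.0115, 0.003], 0, 0], [[-0.034, 0.0145, 0.003], 0, 0], [[-0.04, 0.017, 0.002], 0, 0], [[-0.0455, 0.0195, 0], 0, 0], [[-0.051, 0.0215, -0.003], 0, 0]]'

```text
t: 11.48
ee_pos: [0.5868, 0.0095, 0.0913]
tool_rot: [0.0, 0.2, 0.98, 0.0]
force: [1.9, -0.7, 1.6]
width: 0.0003
```

```bash
python3 look.py 6
```

```text
{'t': 11.475, 'ee_pos': array([0.58681509, 0.00945159, 0.09134682]), 'force': array([ 1.90031922, -0.71641064,  1.60703295])}
```

View pics/s6c.png

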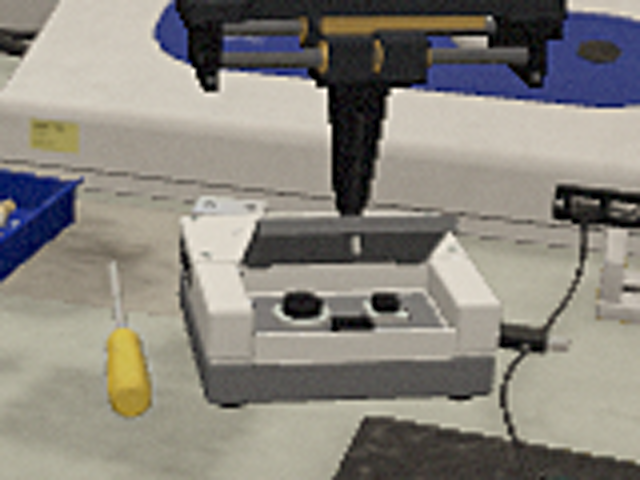

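>>> send_rows --deltas '[[[-0.005, 0.002, -0.003], 0, 0], [[-0.01, 0.0045, -0.007], 0, 0], [[-0.015, 0.0065, -0.012], 0, 0], [[-0.0195, 0.008, -0.018], 0, 0], [[-0.022, 0.009, -0.023], 0, 0], [[-0.024, 0.01, -0.028], 0, 0], [[-0.0255, 0.0108, -0.031], 0, 0]]'

```text
t: 12.4
ee_pos: [0.561, 0.0201, 0.0597]
tool_rot: [-0.0, 0.2, 0.98, -0.0]
force: [0.4, -0.5, 1.8]
width: 0.0002
```

```bash
python3 look.py 7
```

```text
{'t': 12.4, 'ee_pos': array([0.56104105, 0.02008224, 0.05968097]), 'force': array([ 0.36101488, -0.54598726,  1.77324905])}
```

View pics/s7c.png

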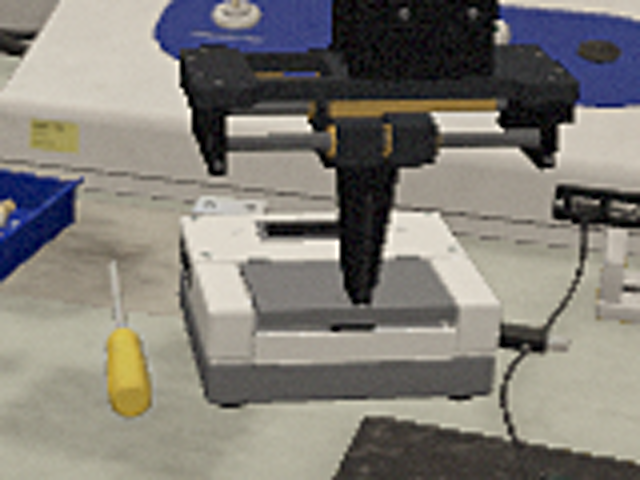

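Almost shut; press to the stop.

>>> send_rows --deltas '[[[0, 0, -0.003], 0, 0], [[0, 0, -0.006], 0, 0], [[0, 0, -0.009], 0, 0]]'

```text
t: 12.82
ee_pos: [0.5613, 0.0201, 0.0527]
tool_rot: [-0.001, 0.2, 0.98, -0.0]
force: [-9.2, 0.9, 22.1]
width: 0.0001
```

>>> send_rows --deltas '[[[0, 0, 0.02], 0, 0], [[-0.02, 0.01, 0.07], 0, 0], [[-0.06, 0.04, 0.12], 0, 0], [[-0.1, 0.08, 0.14], 0, 0], [[-0.12, 0.12, 0.15], 0, 0], [[-0.12, 0.12, 0.15], 0, 0], [[-0.12, 0.12, 0.15], 0, 0], [[-0.12, 0.12, 0.15], 0, 0]]'

```text
t: 13.82
ee_pos: [0.4417, 0.1391, 0.2004]
tool_rot: [-0.001, 0.2, 0.98, -0.0]
force: [0.2, -0.0, -0.8]
width: 0.0001
```

>>> send_rows --deltas '[[[0, 0, 0], 0, 0], [[0, 0, 0], 0, 0], [[0, 0, 0], 0, 0], [[0, 0, 0], 0, 0], [[0, 0, 0], 0, 0], [[0, 0, 0], 0, 0], [[0, 0, 0], 0, 0], [[0, 0, 0], 0, 0]]'

```text
t: 14.82
ee_pos: [0.4414, 0.1401, 0.2011]
tool_rot: [-0.0, 0.2, 0.98, -0.0]
force: [0.4, -0.0, -0.5]
width: 0.0004
```

```bash
python3 look.py 8; python3 - <<'E'
from bench import snapshot
import cv2
d=snapshot("top");a=d["color"][120:260,270:430,::-1]; cv2.imwrite("pics/top8c.png",cv2.resize(a,(640,560),interpolation=cv2.INTER_CUBIC))
E
```

```text
{'t': 14.825, 'ee_pos': array([0.44136784, 0.14006542, 0.20113445]), 'force': array([ 0.37152918, -0.04925083, -0.50057928])}
```

View pics/s8c.png

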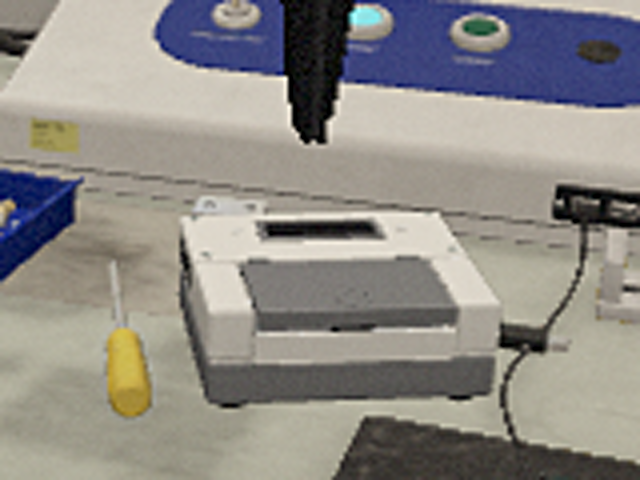

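View pics/top8c.png

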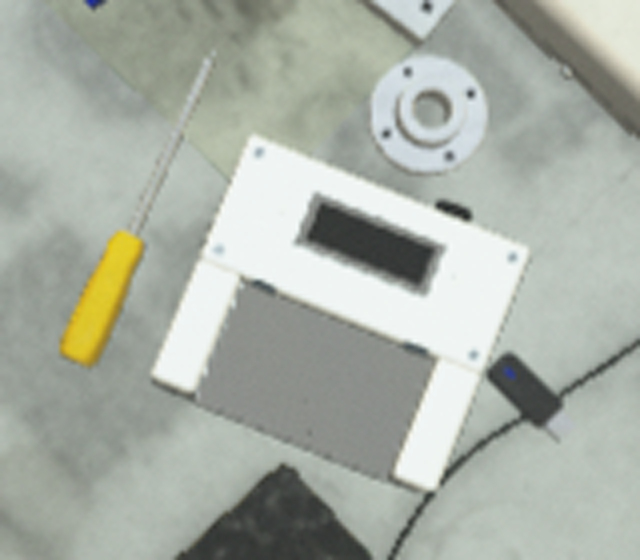

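The flap is flush and latched one second after release, and nothing has moved. I'm handing in.

```bash
python3 -c "
from bench import job_done; print(job_done())"
```

```text
the job is handed in; nothing more can be done
None
```

The hour counter reset is done and handed in after about 15 s of the 51 s allowed; the hand-in gives no verdict.

- **Opening:** I pressed the thumb ring to its stop (about 14 N) and retreated. The flap sprang fully open in the scene view.
- **Button:** I pressed the round button to its stop and held it there for about 1.75 s. The fingertips were at 45 mm, the height expected for fully in, with 12–16 N on the tool. The flap stayed open throughout.
- **Closing:** I pushed the flap over from behind, followed it down and pressed it to its stop (about 22 N), then backed the arm away.

In the last pictures, a second or more after I let go, the flap is flush. The unit, flange, USB stick and screwdriver sit at the same pixel positions as at the start, and the arm is clear of everything. I never touched the square button. The joint values themselves can't be read, so the latch and button positions rest on the pictures, fingertip heights and forces. No check failed or disagreed.

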